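# Rack the case fans in order of size

## Task

Put the four loose case fans away in the divided rack: stand them upright, one to a bay, in order of size, with the largest in the bay next to the tall end plate and the smallest at the low end. Set each fan down rather than dropping it, in the middle of its bay with its faces parallel to the dividers.

Things in the scene. Friction and masses are not known exactly. Their poses are not given: they have to be found in the camera images.
- fan_40: smallest of four black square case fans: frame 40 x 40 mm, 20 mm thick, steel wire guards flush in both faces (solid to the fingers). It stands on one edge at the start, 40 mm high. Origin: centre of its underside; x = along its 20 mm thickness (square to its faces), y along its 40 mm width, z up. Grip it across the 20 mm thickness, from above, near the top edge.
- fan_60: second smallest of four black square case fans: frame 60 x 60 mm, 25 mm thick, steel wire guards flush in both faces (solid to the fingers). It stands on one edge at the start, 60 mm high. Origin: centre of its underside; x = along its 25 mm thickness (square to its faces), y along its 60 mm width, z up. Grip it across the 25 mm thickness, from above, near the top edge.
- fan_80: second largest of four black square case fans: frame 80 x 80 mm, 25 mm thick, steel wire guards flush in both faces (solid to the fingers). It stands on one edge at the start, 80 mm high. Origin: centre of its underside; x = along its 25 mm thickness (square to its faces), y along its 80 mm width, z up. Grip it across the 25 mm thickness, from above, near the top edge.
- fan_120: largest of four black square case fans: frame 120 x 120 mm, 25 mm thick, steel wire guards flush in both faces (solid to the fingers). It stands on one edge at the start, 120 mm high. Origin: centre of its underside; x = along its 25 mm thickness (square to its faces), y along its 120 mm width, z up. Grip it across the 25 mm thickness, from above, near the top edge.
- bay_p: one of the rack's four bays, in no fixed order along the row: a grey floor pad 150 x 62 mm, 2 mm thick, fixed. Origin: centre of its underside, 3 mm above the table; a fan stands on its top, 5 mm above the table. x along its 150 mm length (along the dividers), y along the row of bays.
- bay_q: one of the rack's four bays, in no fixed order along the row: a grey floor pad 150 x 62 mm, 2 mm thick, fixed. Origin: centre of its underside, 3 mm above the table; a fan stands on its top, 5 mm above the table. x along its 150 mm length (along the dividers), y along the row of bays.
- bay_r: one of the rack's four bays, in no fixed order along the row: a grey floor pad 150 x 62 mm, 2 mm thick, fixed. Origin: centre of its underside, 3 mm above the table; a fan stands on its top, 5 mm above the table. x along its 150 mm length (along the dividers), y along the row of bays.
- bay_s: one of the rack's four bays, in no fixed order along the row: a grey floor pad 150 x 62 mm, 2 mm thick, fixed. Origin: centre of its underside, 3 mm above the table; a fan stands on its top, 5 mm above the table. x along its 150 mm length (along the dividers), y along the row of bays.
- rack: low divided rack of bright sheet metal, fixed to the bench, 330 mm long (its y, the row) and 166 mm deep (its x), rim and three dividers 3 mm thick and 17 mm high above the table. Origin: centre of its underside, at table height. The dividers lie at y = 0 and +-75 mm; the four bays are centred at y = -112.5, -37.5, 37.5 and 112.5 mm, x = 0.
- tall_end: the tall dark steel end plate of the rack, upright, fixed, 160 mm wide, 4 mm thick, 85 mm high; it stands just outside one end of the row, 168 mm from the rack's centre (55 mm from the middle of the nearest bay). The plate at the other end is the same but only 26 mm high. Which end has the tall one varies. Origin: centre of its underside, at table height; axes as the rack's.

How it is judged:
By the outcome, as a careful person would: the job done as asked, in the order asked, and still so for the second after the job is handed in, with the robot touching nothing.
It also fails if it takes over 102 s, if anything falls off the work surface, if the arm or the gripper's body presses on something with over 40 N, if the wrist force passes 120 N, or if a joint passes its speed limit or range.

## Robot

A 7-joint arm with a two-finger parallel gripper is mounted at the origin on the work surface. World frame = base frame: x ahead of the robot, y to its left, z up, the work surface at z = 0. Lengths are in m, angles in rad, forces in N, time in s.
With the tool pointing down it reaches from about 0.425 to 0.95 m from the base axis. Payload 4.7 kg.
Tool frame: the origin (TCP) lies on the mounting face of the last link; the fingertips stand 182 mm ahead of it and the grasp point (between the pads) lies 164 mm ahead of it (env.nose_length is the distance from the TCP to the fingertips, in m); z points along the fingers, y is the line along which they close (so a half turn about z gives the same grasp; the last joint's range is limited). The gripper opens to 87 mm and grips with 3 to 60 N. Pads are 19 mm wide; open, the fingers measure 117 mm over their backs; the gripper's body (75 mm by 190 mm) begins 51 mm behind the grasp point.
Start: joints at [1.192, 0.469, -0.049, 1.532, 0.024, 1.141, -0.082], TCP at [0.231, -0.634, 0.405] pointing down, gripper open.
Joint ranges: [-2.59, 2.59], [-0.33, 1.99], [-1.39, 1.29], [0.1, 2.45], [-1.04, 4.18], [0.21, 1.99], [-2.66, 2.66]. Speed limits (rad/s): [2.57, 2.57, 3.14, 3.14, 3.14, 3.14, 3.14].

## Interface

Orientations are given as a unit quaternion [w, x, y, z].
In Python, from station import env gives the robot as it stands. The module is installed in compiled form; this text tells all that it offers.
- The arm moves only by the tool play_rows, never from a script. Its argument "steps" is a list that holds one entry, the list of rows, each a list of 6 numbers: the shift along the world's x, y, z in m, then the turn, a rotation vector about the world's x, y, z in degrees. A call has exactly 8 rows; each row is the pose to reach, as a shift and turn from the pose commanded when the call began; what a row does not reach only later rows make up. A row lasts 1/10 s, in which the tool goes at most 50 mm and 8.59 degrees, less where a joint would pass 70% of its speed; a pose out of reach is approached as far as the arm can. A call with a gripper value outside its range is refused whole. "jaw" is the opening, from 0 (shut) to 1 (fully open), set as the call begins (left out, the last holds). The fingers move at their own pace and stop on an object; "force" is the grip in N (left out, the last holds). Time passes only in rows, so rows that repeat a pose let the fingers close, or fill a call up. It gives the time, the measured TCP pose, the force, the opening and the grip force at its end, in the units of the state.
- env.observe(): the state, without advancing time (a new reading comes with each control period).
- env.camera(name): name is "scene" or "top" or "wrist"; returns a dict with "image" (480x640x3 uint8, red, green, blue), "K" (3x3 intrinsics, pixels), "k1" (the pictures are not rectified: a ray, as slopes to the right and down, at radius r is drawn at 1 + k1 r^2 times it, then the intrinsics apply), "R" (3x3) and "t" (3): a world point X has camera coordinates R X + t; the wrist camera has in their place "T_tool_cam" (4x4, takes a point from camera to tool coordinates, whose origin is the TCP and whose axes are the flange's). Camera axes: x right, y down, z forward; pixel columns grow to the right and rows downward; lengths in m; the calibration is good to about 2 mm. A picture is of the moment at which its call begins: read the wrist's pose just before it. There is no depth.
- env.hand_in(): hands the job in; it is judged then, once.
The state is a dict: "time": time; "joints": joint angles; "joint_vel": joint speeds; "effort": joint torques, N m; "tcp_pos": TCP position; "eef_rot": TCP orientation; "contact_force": force on the tool from outside, world axes, zero at the start; "moment": the same for the moment, N m; "finger_gap": opening from 0.0 (shut) to 1.0 (fully open); "grasp_force": force on a finger pad.
Only numpy, scipy, OpenCV 4.12 (cv2) and the standard library are available. Lean on these libraries where they do the work, as an engineer would, in place of code of your own. Each camera call takes 0.05 s, during which the arm holds its last target. There are 200 camera calls.

## Working session

There is one attempt and no reset: what is moved stays moved. The work goes in short steps, Python scripts to look and compute and a tool call to move; the robot and the scene stay as the last step left them, time stands still between calls to the robot, and variables do not carry over. Pictures are saved under pics/ and viewed, at most 15 in all, crops included, and the job is handed in when it is done.

Besides the shell and the picture viewer there is one more tool, called as name([rows], argument=value, ...), one row to a line, values as JSON. play_rows: Moves the arm, as the interface text tells. Its arguments: {"type":"object","properties":{"steps":{"type":"array"},"jaw":{"type":"number"},"force":{"type":"number"}},"required":["steps"]}

```bash
mkdir -p pics
cat > h.py <<'E'
from station import env
import numpy as np, cv2
def snap(name,fn):
    s=env.observe(); c=env.camera(name); cv2.imwrite('pics/'+fn,c['image'][:,:,::-1])
    d={k:np.array(c[k]) for k in c if k!='image'}
    if name=='wrist':
        w,x,y,z=s['eef_rot']; from scipy.spatial.transform import Rotation as Ro
        T=np.eye(4);T[:3,:3]=Ro.from_quat([x,y,z,w]).as_matrix();T[:3,3]=s['tcp_pos']
        M=np.linalg.inv(T@d['T_tool_cam']);d['R']=M[:3,:3];d['t']=M[:3,3]
    np.savez('pics/'+fn+'.npz',**d); return s
def world(fn,pts,z):
    d=np.load('pics/'+fn+'.npz');K=d['K'];k=float(d['k1']);D=np.array([k,0,0,0,0.])
    p=cv2.undistortPoints(np.array(pts,float).reshape(-1,1,2),K,D).reshape(-1,2)
    C=-d['R'].T@d['t'];r=np.c_[p,np.ones(len(p))]@d['R']
    z=np.broadcast_to(z,len(p));return C+r*((z-C[2])/r[:,2])[:,None]
def proj(fn,X):
    d=np.load('pics/'+fn+'.npz')
    return cv2.projectPoints(np.array(X,float).reshape(-1,1,3),cv2.Rodrigues(d['R'])[0],d['t'],d['K'],np.array([float(d['k1']),0,0,0,0.]))[0].reshape(-1,2)
E
python3 - <<'E'
from h import *
s=snap('top','top1.png');snap('scene','scene1.png')
print(s)
for n in('top','scene'):
    d=np.load(f'pics/{n}1.png.npz');print(n,-d['R'].T@d['t'],d['R'],d['K'][0,0],d['k1'])
E
```

```text
{'time': 0.0, 'joints': array([ 1.19207961,  0.46944765, -0.0486104 ,  1.5337135 ,  0.0241042 ,
        1.1410123 , -0.08229438]), 'joint_vel': array([ 0.00063111, -0.00011248,  0.00100817, -0.00029052,  0.00016094,
       -0.00108672, -0.0009617 ]), 'effort': array([-5.90925429e-04, -5.07969904e+01, -8.09694361e-02, -2.36151731e+01,
       -6.14830898e-02,  3.78742616e-02,  1.92377461e-04]), 'tcp_pos': array([ 0.23128134, -0.63387027,  0.40368666]), 'eef_rot': array([-9.75356079e-04,  9.84737370e-01,  1.74044012e-01, -2.08739637e-04]), 'contact_force': array([-0.00259404,  0.23633876,  0.1169317 ]), 'moment': array([ 0.04645794, -0.04341099, -0.03260137]), 'grasp_force': 0.0, 'finger_gap': 1.0027463668969312}
top [ 0.43305561 -0.01513987  0.99679376] [[-0.00505205 -0.99992939  0.010756  ]
 [-0.99477885  0.00392907 -0.10197846]
 [ 0.101929   -0.01121504 -0.99472846]] 488.8587361686861 0.037740307183008005
scene [ 1.21773587 -0.02817836  0.78557647] [[ 0.00785127  0.99992403 -0.00950251]
 [ 0.74014758 -0.01220088 -0.67233377]
 [-0.67239863 -0.00175459 -0.74018714]] 452.0785552156433 -0.014189200153049943
```

View pics/top1.png

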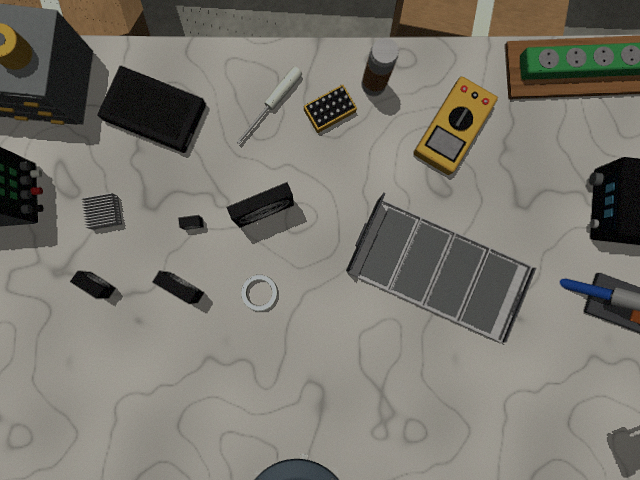

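View pics/scene1.png

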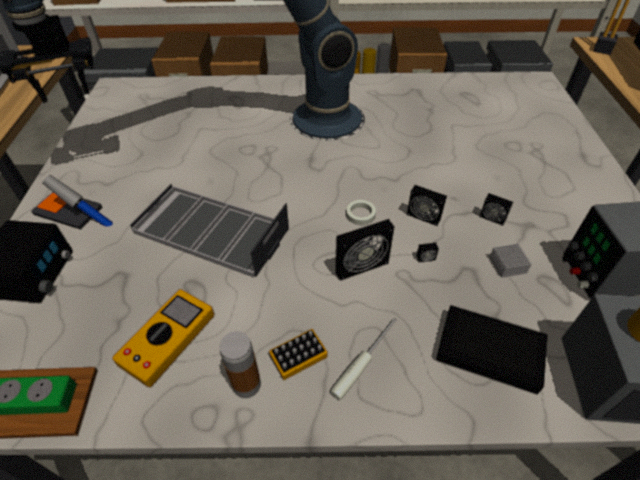

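The top view shows the rack at about (440,268), with the tall plate at its left end (368,237). The fans are fan_120 at (262,205), fan_40 at (191,222), fan_80 at (180,287) and fan_60 at (93,285). I'll enlarge these areas.

Run:
```python
import cv2
a=cv2.imread('pics/top1.png')
cv2.imwrite('pics/c1.png',cv2.resize(a[170:320,60:310],None,fx=3.2,fy=3.2,interpolation=cv2.INTER_CUBIC))
cv2.imwrite('pics/c2.png',cv2.resize(a[185:350,340:545],None,fx=3.6,fy=3.6,interpolation=cv2.INTER_CUBIC))
```

```text
(no output)
```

View pics/c1.png

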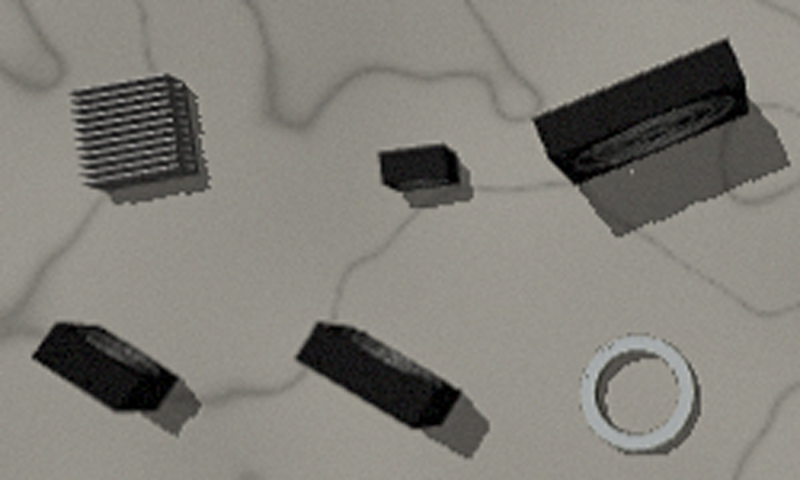

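View pics/c2.png

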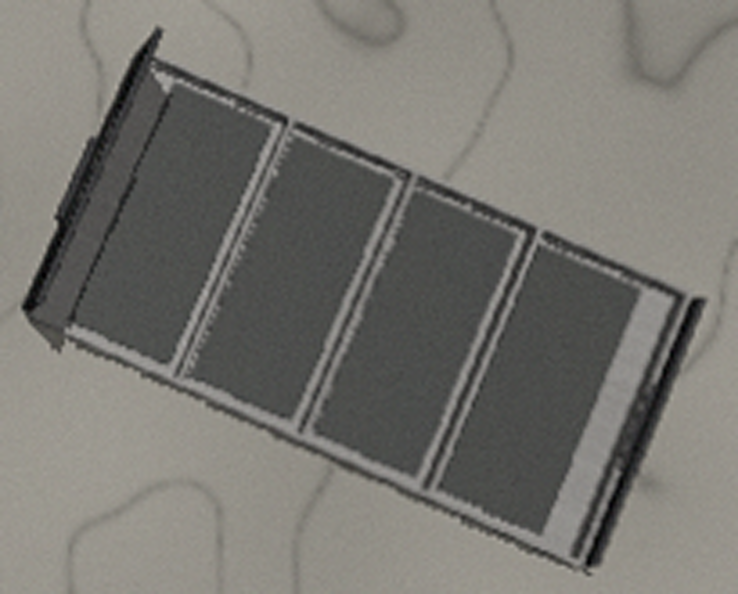

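Tall plate is at the rack's +y end. The crops show the divider ends (enlarged crop 2) at (288,122)/(178,375), (408,178)/(302,432) and (533,232)/(428,490). I'll get the fan poses by fitting projected boxes to the black silhouettes.

```bash
cat > fit.py <<'E'
from h import *
from scipy.optimize import minimize
def fit(fn,seed,w,t,yaw0,z0=0,thr=None,r=45):
    g=cv2.imread('pics/'+fn).max(2); thr=thr or 42
    d=np.load('pics/'+fn+'.npz')
    m=cv2.morphologyEx((g<thr).astype(np.uint8),cv2.MORPH_CLOSE,np.ones((5,5)))
    n,lab=cv2.connectedComponents(m); l=lab[seed[1],seed[0]]; m=(lab==l)&(l>0)
    p0=world(fn,[seed],z0+w/2)[0][:2]
    def cost(p):
        c,s=np.cos(p[2]),np.sin(p[2])
        X=[[p[0]+c*a-s*b,p[1]+s*a+c*b,z] for a in(-t/2,t/2) for b in(-w/2,w/2) for z in(z0,z0+w)]
        h=cv2.convexHull(proj(fn,X).astype(np.float32))
        q=np.zeros(m.shape,np.uint8);cv2.fillConvexPoly(q,np.round(h*16).astype(np.int32),255,cv2.LINE_AA,4)
        return np.abs(q/255.-m).sum()/m.sum()
    best=None
    for dy in(-.25,0,.25):
        R=minimize(cost,[*p0,yaw0+dy],method='Nelder-Mead',options=dict(initial_simplex=[[p0[0]+a,p0[1]+b,yaw0+dy+c] for a,b,c in((-.01,-.01,0),(.02,0,.1),(0,.02,-.1),(0,0,.2))],xatol=1e-4,fatol=1e-4,maxiter=300))
        if best is None or R.fun<best.fun: best=R
    return best.x,np.degrees(best.x[2]),best.fun,int(m.sum())
E
python3 - <<'E'
from fit import *
g=cv2.imread('pics/top1.png').max(2)
print(g[205,255],g[222,190],g[285,175],g[285,93],'shadow',g[228,268])
# yaw of face normal (fan x) from world x
for n,s,w,t,y in(('120',(255,203),.12,.025,-.35+.7),('40',(190,222),.04,.02,0),('80',(178,287),.08,.025,-.5),('60',(92,285),.06,.025,-.5)):
    print(n,*fit('top1.png',s,w,t,y))
c=np.array([(288,122),(178,375),(408,178),(302,432),(533,232),(428,490)],float)
p=(c+.5)/3.6-.5+[340,185]
W=world('top1.png',p,.017);print(W)
m=W.mean(0);print('rack',m,[np.linalg.norm(W[i]-W[i+1]) for i in(0,2,4)],np.linalg.norm((W[4:].mean(0)-W[:2].mean(0))))
v=W[:2].mean(0)-W[4:].mean(0);u=(W[::2]-W[1::2]).mean(0)
print('yaw from row',np.degrees(np.arctan2(v[1],v[0]))-90,'from div',np.degrees(np.arctan2(u[1],u[0])))
E
```

```text
33 30 32 21 shadow 84
120 [0.59492551 0.06352663 0.39811852] 22.81051079778525 0.1176573719560145 1521
40 [ 0.56914879  0.20944134 -0.0405846 ] -2.325326508458478 0.27200515242593387 274
80 [ 0.4397678   0.22478481 -0.47115182] -26.995010955748135 0.3140909214868145 719
60 [ 0.44643935  0.39309429 -0.46841832] -26.838392675683842 0.270460358056266 644
[[ 0.57573093 -0.2513342   0.017     ]
 [ 0.43440793 -0.1863576   0.017     ]
 [ 0.54376389 -0.31756032  0.017     ]
 [ 0.40288597 -0.2540417   0.017     ]
 [ 0.51315661 -0.38596015  0.017     ]
 [ 0.37113077 -0.32215415  0.017     ]]
rack [ 0.47351268 -0.28623469  0.017     ] [np.float64(0.1555446871258884), np.float64(0.15453544044789264), np.float64(0.1557001702976556)] 0.1491366148345667
yaw from row -24.956720368856324 from div -24.384699258233823
```

Run:
```python
from fit import *
for thr in(55,65):
  for n,s,w,t,y in(('120',(255,203),.12,.025,.39),('40',(190,222),.04,.02,0),('80',(178,287),.08,.025,-.5),('60',(92,285),.06,.025,-.5)):
    print(thr,n,*fit('top1.png',s,w,t,y,thr=thr))
```

```text
55 120 [0.59459699 0.06379782 0.38648704] 22.14407601292251 0.10099687999391217 1546
55 40 [ 0.56880349  0.20891991 -0.02953412] -1.6921805485097483 0.22031590413943355 288
55 80 [ 0.43986265  0.22497249 -0.48185281] -27.608132292466536 0.2310206787526454 769
55 60 [ 0.44600724  0.39272745 -0.48845054] -27.986154526281883 0.18554589698146118 697
65 120 [0.59474799 0.06357735 0.40433659] 23.16677997031213 0.0967834040832828 1552
65 40 [0.56916634 0.20875964 0.06010111] 3.4435397803066574 0.19803256895978733 295
65 80 [ 0.44017982  0.22535335 -0.48342073] -27.697967447735174 0.18998748435544432 799
65 60 [ 0.44596894  0.39265015 -0.50833005] -29.125166711036385 0.1414519526818992 726
```

play_rows([
  [[0.02,0.045,0,0,0,8],[0.04,0.09,0,0,0,16],[0.06,0.135,0,0,0,24],[0.08,0.18,0,0,0,32],[0.1,0.225,0,0,0,40],[0.12,0.27,0,0,0,48],[0.14,0.315,0,0,0,56],[0.16,0.36,0,0,0,64]],
], jaw=1, force=20)

```text
time: 0.9
tcp_pos: [0.3916, -0.2721, 0.4047]
eef_rot: [0.0, 0.741, 0.671, -0.0]
contact_force: [1.7, -0.2, 0.6]
finger_gap: 1.003
grasp_force: 0.0
```

play_rows([
  [[0.02,0.045,0,0,0,2],[0.04,0.09,0,0,0,4],[0.06,0.135,0,0,0,5],[0.075,0.18,0,0,0,6],[0.09,0.225,0,0,0,7],[0.105,0.27,0,0,0,8],[0.12,0.315,0,0,0,9],[0.13,0.35,0,0,0,9]],
])

```text
time: 1.7
tcp_pos: [0.5216, 0.0787, 0.4046]
eef_rot: [-0.0, 0.687, 0.726, 0.0]
contact_force: [0.7, -0.1, 0.1]
finger_gap: 0.999
grasp_force: 0.0
```

Run:
```python
from h import *
s=snap('wrist','w1.png');print(s['time'],s['tcp_pos'],s['eef_rot'],s['joints']);d=np.load('pics/w1.png.npz');print(d['T_tool_cam'],d['K'][0,0],-d['R'].T@d['t'])
print(proj('w1.png',[(.569,.209,.04),(.595,.0635,.12)]))
```

```text
1.7 [0.52159197 0.07871886 0.40464903] [-3.19536145e-04  6.87226540e-01  7.26443002e-01  3.80938150e-04] [ 0.32820953  0.29962809 -0.67782941  1.85264243  0.21248677  1.06215509
 -0.37661511]
[[-3.32256080e-04 -9.52563878e-01 -3.04338541e-01  8.38365727e-02]
 [ 9.99999853e-01 -4.47126009e-04  3.07749565e-04  1.79293529e-04]
 [-4.29228796e-04 -3.04338393e-01  9.52563887e-01  1.86634792e-02]
 [ 0.00000000e+00  0.00000000e+00  0.00000000e+00  1.00000000e+00]] 365.48924805493385 [0.51712427 0.16245492 0.3860684 ]
[[385.13124555  73.76528099]
 [415.24675316 265.08698751]]
```

View pics/w1.png

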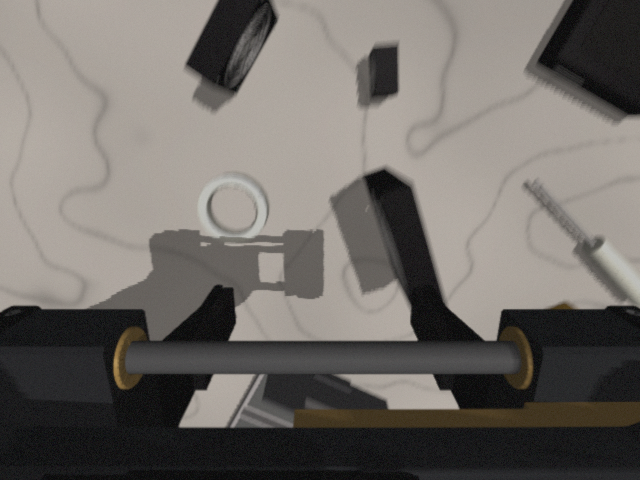

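The wrist view shows fan_40 whole at (384,70), fan_80 cut off at the top edge (232,45), and fan_120 at (405,240) partly behind the finger. The gripper is wide along its closing line. I'll fit fan_40 here.

Run:
```python
from fit import *
g=cv2.imread('pics/w1.png').max(2);print(g[70,366:402:3],g[80,362])
for thr in(50,60,70):print(fit('w1.png',(386,68),.04,.02,0,thr=thr))
```

```text
[ 99  76  64  52  44  42  43  37  43  42  50 151] 96
(array([0.56893795, 0.20905585, 0.09240655]), np.float64(5.294505081205116), np.float64(0.49267714640152566), 1059)
(array([0.56862024, 0.2095896 , 0.09455764]), np.float64(5.417753463051282), np.float64(0.32451636172863796), 1196)
(array([0.56888834, 0.20958317, 0.09695796]), np.float64(5.555281621935297), np.float64(0.22951512387900896), 1290)
```

play_rows([
  [[0.012,0.033,0,0,0,0.5],[0.024,0.066,0,0,0,1],[0.036,0.1,0,0,0,1.5],[0.047,0.131,0,0,0,2.2],[0.047,0.131,-0.035,0,0,2.2],[0.047,0.131,-0.075,0,0,2.2],[0.047,0.131,-0.115,0,0,2.2],[0.047,0.131,-0.14,0,0,2.2]],
])

```text
time: 2.55
tcp_pos: [0.5674, 0.2058, 0.2613]
eef_rot: [-0.001, 0.674, 0.739, -0.002]
contact_force: [-1.4, -0.2, -0.2]
finger_gap: 1.0
grasp_force: 0.0
```

play_rows([
  [[0,0,-0.02,0,0,0],[0,0,-0.04,0,0,0],[0,0,-0.055,0,0,0],[0,0,-0.066,0,0,0],[0,0,-0.066,0,0,0],[0,0,-0.066,0,0,0],[0,0,-0.066,0,0,0],[0,0,-0.066,0,0,0]],
])

```text
time: 3.35
tcp_pos: [0.5687, 0.2071, 0.1997]
eef_rot: [0.0, 0.674, 0.739, 0.001]
contact_force: [-0.5, -0.1, -0.6]
finger_gap: 0.999
grasp_force: 0.0
```

play_rows([
  [[0,0,0,0,0,0],[0,0,0,0,0,0],[0,0,0,0,0,0],[0,0,0,0,0,0],[0,0,0,0,0,0],[0,0,0,0,0,0],[0,0,0,0,0,0],[0,0,0,0,0,0]],
], jaw=0, force=15)

```text
time: 4.15
tcp_pos: [0.5684, 0.2069, 0.1987]
eef_rot: [0.0, 0.674, 0.739, 0.0]
contact_force: [0.1, -0.2, 1.2]
finger_gap: 0.355
grasp_force: 0.0
```

play_rows([
  [[0,0,0,0,0,0],[0,0,0,0,0,0],[0,0,0,0,0,0],[0,0,0,0,0,0],[0,0,0.01,0,0,0],[0,0,0.025,0,0,0],[0,0,0.045,0,0,0],[0,0,0.065,0,0,0]],
])

```text
time: 4.95
tcp_pos: [0.5684, 0.2071, 0.2657]
eef_rot: [0.0, 0.674, 0.739, 0.0]
contact_force: [0.0, 0.5, -1.4]
finger_gap: 0.225
grasp_force: 15.0
```

```bash
python3 -c "
from h import *
s=env.observe();print(s['tcp_pos'],s['finger_gap'],s['grasp_force'],s['contact_force'])"
```

```text
[0.56838808 0.20705586 0.26570738] 0.2248959713103119 15.000382082071155 [ 0.04411891  0.54995803 -1.42646743]
```

play_rows([
  [[0,0,0.03,0,0,0],[-0.002,-0.015,0.065,0,0,3],[-0.007,-0.04,0.095,0,0,8],[-0.015,-0.07,0.12,0,0,14],[-0.025,-0.11,0.135,0,0,20],[-0.035,-0.15,0.135,0,0,26],[-0.045,-0.19,0.135,0,0,32],[-0.055,-0.23,0.135,0,0,38]],
])

```text
time: 5.75
tcp_pos: [0.5125, -0.0242, 0.4003]
eef_rot: [0.001, 0.395, 0.919, -0.0]
contact_force: [0.8, -0.2, 0.2]
finger_gap: 0.228
grasp_force: 15.0
```

play_rows([
  [[-0.01,-0.045,0,0,0,5],[-0.02,-0.09,0,0,0,10],[-0.03,-0.135,0,0,0,14],[-0.04,-0.18,0,0,0,18],[-0.052,-0.225,0,0,0,20],[-0.063,-0.27,0,0,0,21.5],[-0.075,-0.31,0,0,0,22],[-0.08,-0.33,0,0,0,22]],
])

```text
time: 6.55
tcp_pos: [0.4312, -0.3572, 0.3998]
eef_rot: [0.0, 0.217, 0.976, -0.001]
contact_force: [-0.7, -0.5, -0.3]
finger_gap: 0.231
grasp_force: 15.0
```

Run:
```python
from h import *
s=snap('wrist','w2.png');print(s['time'],s['tcp_pos'],s['eef_rot'],s['joint_vel'].max(),s['joints'])
```

```text
6.55 [ 0.43123711 -0.3572388   0.3997812 ] [ 1.49595536e-04  2.17156961e-01  9.76136038e-01 -1.12531350e-03] 0.28779511774853406 [ 1.23645946  0.39396691 -0.80086337  1.783343    0.31730824  1.09678965
  1.45988161]
```

View pics/w2.png

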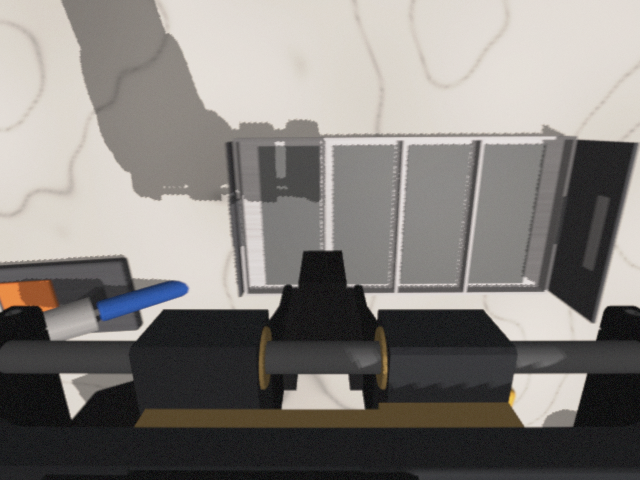

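The rack is fully visible, spanning about (230-575, 135-295), with dividers near columns 325, 400 and 470. I'll enlarge it to read the divider ends.

Run:
```python
import cv2
a=cv2.imread('pics/w2.png')
cv2.imwrite('pics/c3.png',cv2.resize(a[120:310,305:505],None,fx=3,fy=3,interpolation=cv2.INTER_CUBIC))
```

```text
(no output)
```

View pics/c3.png

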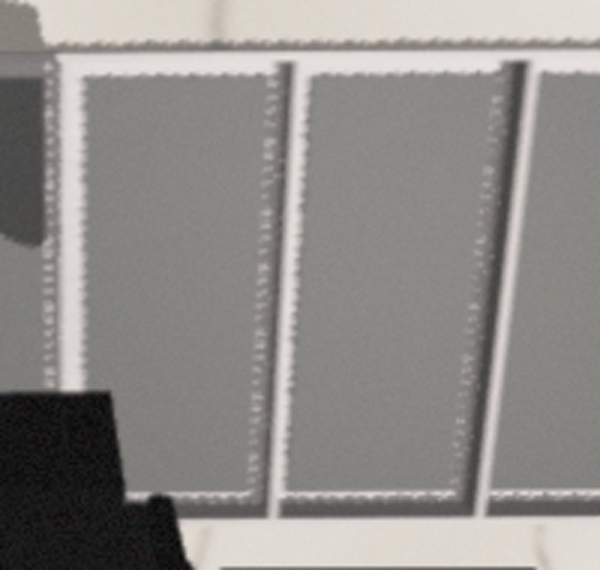

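Run:
```python
from h import *
c=np.array([(299.5,52),(272,517),(534,52),(480.5,517)],float)
W=world('w2.png',(c+.5)/3-.5+[305,120],.017)[:,:2];print(W)
u=[W[1]-W[0],W[3]-W[2]];print([np.linalg.norm(x) for x in u],[np.degrees(np.arctan2(x[1],x[0])) for x in u],np.linalg.norm(W[2]-W[0]),np.linalg.norm(W[3]-W[1]))
v=(W[2]+W[3]-W[0]-W[1])/2;print('rowdir',np.degrees(np.arctan2(v[1],v[0]))-90,'centre',(W[0]+W[1])/2)
print(proj('w2.png',[(.4735+i*.418,-.286+i*.908,.017) for i in(0,.075)]))
```

```text
[[ 0.39758002 -0.25607118]
 [ 0.54556982 -0.32423114]
 [ 0.42927573 -0.18813461]
 [ 0.57781966 -0.25533721]]
[np.float64(0.1629317663342708), np.float64(0.16303830706445946)] [np.float64(-24.729475150315082), np.float64(-24.34242107346008)] 0.07496662888297692 0.07606855912259729
rowdir -25.04828859949461 centre [ 0.47157492 -0.29015116]
[[404.10566694 219.5989079 ]
 [477.19149336 219.18717149]]
```

play_rows([
  [[-0.002,-0.013,0,0,0,0.2],[-0.004,-0.026,0,0,0,0.4],[-0.006,-0.039,-0.01,0,0,0.4],[-0.006,-0.039,-0.035,0,0,0.4],[-0.006,-0.039,-0.07,0,0,0.4],[-0.006,-0.039,-0.105,0,0,0.4],[-0.006,-0.039,-0.14,0,0,0.4],[-0.006,-0.039,-0.16,0,0,0.4]],
])

```text
time: 7.4
tcp_pos: [0.4266, -0.3915, 0.2354]
eef_rot: [-0.002, 0.21, 0.978, 0.001]
contact_force: [1.3, 0.6, 0.4]
finger_gap: 0.233
grasp_force: 15.0
```

play_rows([
  [[0,0,-0.008,0,0,0],[0,0,-0.014,0,0,0],[0,0,-0.02,0,0,0],[0,0,-0.025,0,0,0],[0,0,-0.028,0,0,0],[0,0,-0.03,0,0,0],[0,0,-0.03,0,0,0],[0,0,-0.03,0,0,0]],
])

```text
time: 8.2
tcp_pos: [0.4275, -0.3922, 0.209]
eef_rot: [0.0, 0.211, 0.977, -0.0]
contact_force: [-0.2, 0.5, -1.3]
finger_gap: 0.23
grasp_force: 15.0
```

Run:
```python
from h import *
s=snap('wrist','w3.png');print(s['time'],s['tcp_pos'],s['eef_rot'],s['contact_force'])
C=np.array([.472,-.289]);y=np.radians(-24.7);print(proj('w3.png',[(C[0]-np.sin(y)*.0,C[1],.017)]))
```

```text
8.2 [ 0.4274505  -0.39218171  0.20904975] [ 2.11967830e-04  2.10950956e-01  9.77496617e-01 -1.12797265e-04] [-0.15687351  0.48575582 -1.27549648]
[[538.58216537 290.65734387]]
```

View pics/w3.png

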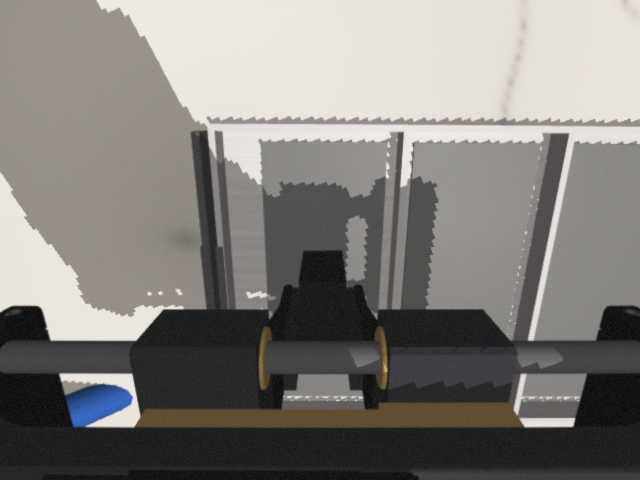

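Run:
```python
from h import *
s=env.observe();T=s['tcp_pos'][:2];e=np.array([.4179,.9085])
W=world('w3.png',[(404,134),(564,134),(397,300),(541,300),(262,142),(263,250)],[.017]*4+[.005]*2)[:,:2]
print(W,(W-T)@e, (np.array([.472,-.289])-T)@e)
C=np.array([.472,-.289]);y=np.radians(-24.7);u=np.array([np.cos(y),np.sin(y)])
for n,off,z in(('div-75',-.075,.017),('div0',0,.017),('padL',-.1435,.005)):
  print(n,proj('w3.png',[np.r_[C+e*off+u*a,z] for a in(-.083,-.075,0)]).round(1).tolist())
```

```text
[[ 0.36957066 -0.32555607]
 [ 0.39961779 -0.25886478]
 [ 0.44646338 -0.35822923]
 [ 0.47784367 -0.28916613]
 [ 0.34568827 -0.38800288]
 [ 0.39566215 -0.41314609]] [ 0.03634488  0.10949061  0.03879478  0.11465243 -0.0303685  -0.03232702] 0.11236129182469165
div-75 [[407.1, 122.0], [405.8, 140.3], [395.0, 290.0]]
div0 [[572.4, 123.4], [568.7, 141.7], [538.6, 290.7]]
padL [[259.5, 121.3], [260.3, 138.6], [266.6, 280.0]]
```

play_rows([
  [[0,0,-0.001,0,0,0],[0,0,-0.002,0,0,0],[0,0,-0.003,0,0,0],[0,0,-0.004,0,0,0],[0,0,-0.005,0,0,0],[0,0,-0.0055,0,0,0],[0,0,-0.0055,0,0,0],[0,0,-0.0055,0,0,0]],
])

```text
time: 9.05
tcp_pos: [0.4274, -0.392, 0.2037]
eef_rot: [-0.0, 0.211, 0.977, -0.0]
contact_force: [-1.4, 1.7, 5.4]
finger_gap: 0.228
grasp_force: 15.0
```

Contact at 5 N, so it's resting on the pad. Release and lift.

play_rows([
  [[0,0,0,0,0,0],[0,0,0,0,0,0],[0,0,0,0,0,0],[0,0,0,0,0,0],[0,0,0,0,0,0],[0,0,0,0,0,0],[0,0,0,0,0,0],[0,0,0,0,0,0]],
], jaw=0.42)

```text
time: 9.85
tcp_pos: [0.4274, -0.3921, 0.2033]
eef_rot: [0.0, 0.211, 0.977, 0.0]
contact_force: [-0.1, 0.1, 0.5]
finger_gap: 0.424
grasp_force: 0.0
```

play_rows([
  [[0,0,0.01,0,0,0],[0,0,0.025,0,0,0],[0,0,0.045,0,0,0],[0,0,0.075,0,0,0],[0,0,0.11,0,0,0],[0,0,0.145,0,0,0],[0,0,0.175,0,0,0],[0,0,0.19,0,0,0]],
])

```text
time: 10.65
tcp_pos: [0.4281, -0.3918, 0.3976]
eef_rot: [0.002, 0.211, 0.978, -0.002]
contact_force: [0.1, 0.1, 0.4]
finger_gap: 0.419
grasp_force: 0.0
```

play_rows([
  [[0.015,0.03,0,0,0,-3],[0.033,0.075,0,0,0,-9],[0.05,0.12,0,0,0,-15],[0.066,0.165,0,0,0,-22],[0.08,0.212,0,0,0,-29],[0.088,0.26,0,0,0,-36],[0.093,0.308,0,0,0,-42],[0.096,0.356,0,0,0,-48]],
], jaw=1)

```text
time: 11.45
tcp_pos: [0.5231, -0.034, 0.3934]
eef_rot: [0.0, 0.592, 0.806, 0.0]
contact_force: [1.7, 0.7, 0.3]
finger_gap: 0.98
grasp_force: 0.0
```

play_rows([
  [[-0.002,0.047,0,0,0,-7],[-0.01,0.094,0,0,0,-14],[-0.025,0.14,0,0,0,-21],[-0.045,0.185,0,0,0,-28],[-0.065,0.23,0,0,0,-35],[-0.085,0.272,0,0,0,-41],[-0.105,0.31,0,0,0,-45],[-0.125,0.341,0,0,0,-46]],
])

```text
time: 12.25
tcp_pos: [0.3966, 0.307, 0.3936]
eef_rot: [-0.0, 0.859, 0.513, 0.0]
contact_force: [-0.1, 0.1, 0.5]
finger_gap: 1.005
grasp_force: 0.0
```

play_rows([
  [[0,0,0,0,0,0],[0,0,0,0,0,0],[0,0,0,0,0,0],[0,0,0,0,0,0],[0,0,0,0,0,0],[0,0,0,0,0,0],[0,0,0,0,0,0],[0,0,0,0,0,0]],
])

```text
time: 13.05
tcp_pos: [0.3985, 0.3047, 0.3933]
eef_rot: [0.0, 0.859, 0.512, 0.0]
contact_force: [-0.1, 0.2, 0.8]
finger_gap: 0.999
grasp_force: 0.0
```

Run:
```python
from fit import *
s=snap('wrist','w4.png');print(s['time'],s['tcp_pos'],s['eef_rot'])
p=proj('w4.png',[(.446,.3927,.05),(.44,.225,.06)]);print(p)
g=cv2.imread('pics/w4.png').max(2)
for thr in(50,60,70,80):
    print(thr,fit('w4.png',tuple(p[0].astype(int)),.06,.025,-.5,thr=thr))
```

```text
13.05 [0.39850415 0.30470735 0.39326556] [3.24095595e-05 8.58863852e-01 5.12203946e-01 1.76504681e-05]
[[322.08599057 105.9383065 ]
 [402.04158343 277.29568342]]
50 (array([ 0.44528229,  0.39214963, -0.57918918]), np.float64(-33.185095337778414), np.float64(0.13976828659470814), 2278)
60 (array([ 0.44516201,  0.3926281 , -0.5802234 ]), np.float64(-33.24435207565819), np.float64(0.10778458140935554), 2344)
70 (array([ 0.4451285 ,  0.39261878, -0.57937514]), np.float64(-33.1957500040534), np.float64(0.08515172346066975), 2396)
80 (array([ 0.44503858,  0.39261068, -0.58027962]), np.float64(-33.247573339186374), np.float64(0.07508067521387853), 2473)
```

View pics/w4.png

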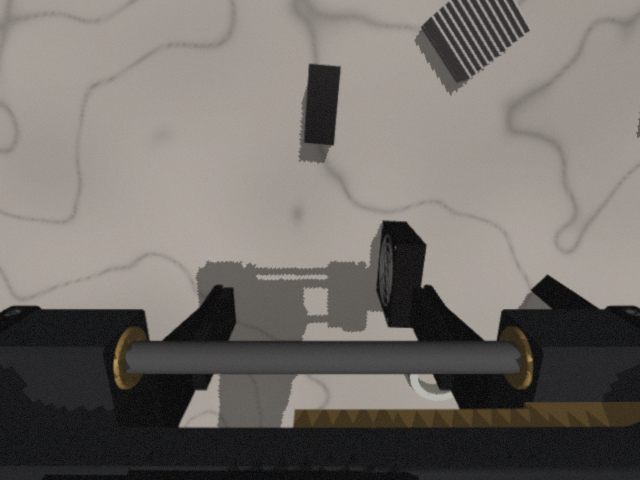

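Wrist view shows fan_60 at (322,105), fitted cleanly: (0.445, 0.3926), yaw -33.2°. fan_80 is at (400,275).

play_rows([
  [[0.012,0.022,0,0,0,-2],[0.024,0.044,0,0,0,-4],[0.036,0.066,0,0,0,-4.8],[0.0466,0.088,-0.01,0,0,-4.8],[0.0466,0.088,-0.03,0,0,-4.8],[0.0466,0.088,-0.06,0,0,-4.8],[0.0466,0.088,-0.09,0,0,-4.8],[0.0466,0.088,-0.12,0,0,-4.8]],
])

```text
time: 13.9
tcp_pos: [0.445, 0.3929, 0.2721]
eef_rot: [-0.0, 0.879, 0.476, 0.0]
contact_force: [0.2, -0.1, -0.2]
finger_gap: 0.998
grasp_force: 0.0
```

play_rows([
  [[0,0,-0.02,0,0,0],[0,0,-0.035,0,0,0],[0,0,-0.048,0,0,0],[0,0,-0.057,0,0,0],[0,0,-0.057,0,0,0],[0,0,-0.057,0,0,0],[0,0,-0.057,0,0,0],[0,0,-0.057,0,0,0]],
])

```text
time: 14.7
tcp_pos: [0.4452, 0.3931, 0.2171]
eef_rot: [-0.0, 0.88, 0.476, 0.001]
contact_force: [0.1, -0.1, -0.2]
finger_gap: 1.001
grasp_force: 0.0
```

play_rows([
  [[0,0,0,0,0,0],[0,0,0,0,0,0],[0,0,0,0,0,0],[0,0,0,0,0,0],[0,0,0,0,0,0],[0,0,0,0,0,0],[0,0,0,0,0,0],[0,0,0,0,0,0]],
], jaw=0)

```text
time: 15.5
tcp_pos: [0.4449, 0.3929, 0.2162]
eef_rot: [0.0, 0.879, 0.476, 0.0]
contact_force: [0.5, 0.4, 0.2]
finger_gap: 0.357
grasp_force: 0.0
```

play_rows([
  [[0,0,0,0,0,0],[0,0,0,0,0,0],[0,0,0,0,0,0],[0,0,0,0,0,0],[0,0,0,0,0,0],[0,0,0.01,0,0,0],[0,0,0.02,0,0,0],[0,0,0.03,0,0,0]],
])

```text
time: 16.3
tcp_pos: [0.445, 0.3931, 0.2475]
eef_rot: [-0.0, 0.879, 0.476, 0.0]
contact_force: [0.3, 0.6, 0.2]
finger_gap: 0.286
grasp_force: 15.0
```

play_rows([
  [[0,0,0.03,0,0,0],[0,-0.005,0.07,0,0,1],[0.004,-0.02,0.105,0,0,4],[0.01,-0.042,0.13,0,0,8],[0.018,-0.07,0.148,0,0,13],[0.027,-0.102,0.154,0,0,18],[0.036,-0.137,0.154,0,0,24],[0.045,-0.173,0.154,0,0,30]],
])

```text
time: 17.1
tcp_pos: [0.4898, 0.2189, 0.4017]
eef_rot: [0.001, 0.725, 0.689, 0.001]
contact_force: [1.0, 0.1, -0.7]
finger_gap: 0.286
grasp_force: 15.0
```

play_rows([
  [[0.009,-0.042,0,0,0,6],[0.016,-0.087,0,0,0,13],[0.022,-0.133,0,0,0,20],[0.026,-0.179,0,0,0,27],[0.029,-0.225,0,0,0,34],[0.03,-0.27,0,0,0,40],[0.028,-0.315,0,0,0,46],[0.025,-0.36,0,0,0,50]],
])

```text
time: 17.9
tcp_pos: [0.5146, -0.1418, 0.4014]
eef_rot: [0.001, 0.366, 0.931, -0.0]
contact_force: [0.5, -0.2, -0.8]
finger_gap: 0.286
grasp_force: 15.0
```

play_rows([
  [[-0.01,-0.042,0,0,0,5],[-0.022,-0.082,0,0,0,10],[-0.034,-0.118,0,0,0,14],[-0.045,-0.148,0,0,0,17],[-0.053,-0.17,0,0,0,18.5],[-0.0587,-0.183,0,0,0,18.5],[-0.0587,-0.183,-0.02,0,0,18.5],[-0.0587,-0.183,-0.05,0,0,18.5]],
])

```text
time: 18.7
tcp_pos: [0.4569, -0.3232, 0.352]
eef_rot: [0.002, 0.214, 0.977, -0.001]
contact_force: [0.8, -0.6, -1.0]
finger_gap: 0.284
grasp_force: 15.0
```

play_rows([
  [[0,0,-0.035,0,0,0],[0,0,-0.065,0,0,0],[0,0,-0.09,0,0,0],[0,0,-0.105,0,0,0],[0,0,-0.112,0,0,0],[0,0,-0.115,0,0,0],[0,0,-0.115,0,0,0],[0,0,-0.115,0,0,0]],
])

```text
time: 19.5
tcp_pos: [0.4567, -0.3232, 0.2364]
eef_rot: [0.001, 0.214, 0.977, -0.0]
contact_force: [-0.1, -0.4, -0.5]
finger_gap: 0.286
grasp_force: 15.0
```

Run:
```python
from h import *
s=snap('wrist','w5.png');print(s['time'],s['tcp_pos'],s['eef_rot'],s['contact_force'])
a=2*np.degrees(np.arctan2(s['eef_rot'][2],s['eef_rot'][1]))-90;print('closing',a)
C=np.array([.472,-.289]);e=np.array([.4179,.9085]);u=np.array([.9085,-.4179])
for n,off,z in(('div-75',-.075,.017),('div0',0,.017),('div75',.075,.017),('padL',-.0685,.005),('padR',-.0065,.005)):
  print(n,proj('w5.png',[np.r_[C+e*off+u*b,z] for b in(-.083,-.075,0)]).round(1).tolist())
```

```text
19.5 [ 0.45673575 -0.3232229   0.23635393] [ 8.88925570e-04  2.13568109e-01  9.76927710e-01 -3.49835479e-04] [-0.06661582 -0.37760474 -0.4748607 ]
closing 65.33691863460334
div-75 [[251.5, 125.8], [252.4, 141.6], [259.8, 272.8]]
div0 [[394.9, 125.9], [394.0, 141.7], [386.4, 272.9]]
div75 [[537.7, 126.2], [535.0, 142.0], [512.6, 272.9]]
padL [[267.2, 125.8], [267.9, 140.7], [273.3, 265.4]]
padR [[379.1, 125.8], [378.4, 140.8], [372.8, 265.5]]
```

View pics/w5.png

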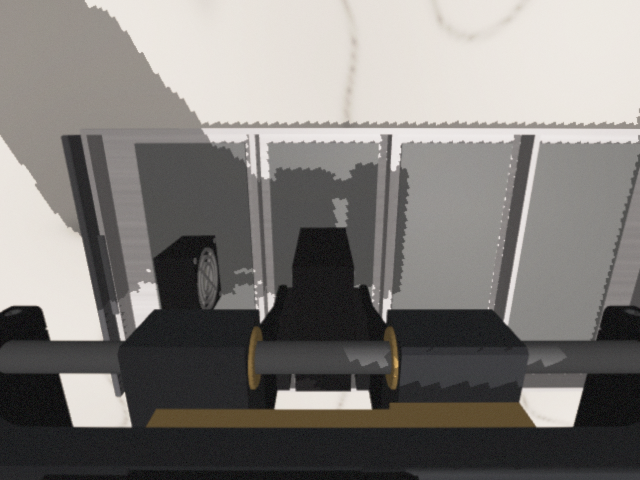

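fan_60 is centred: the pad edges sit at (267,142) and (380,142), as predicted. fan_40 is standing at (185,272). Lower, release and lift.

play_rows([
  [[0,0,-0.004,0,0,0],[0,0,-0.008,0,0,0],[0,0,-0.011,0,0,0],[0,0,-0.013,0,0,0],[0,0,-0.0145,0,0,0],[0,0,-0.0155,0,0,0],[0,0,-0.0155,0,0,0],[0,0,-0.0155,0,0,0]],
])

```text
time: 20.35
tcp_pos: [0.4563, -0.3228, 0.2211]
eef_rot: [-0.001, 0.214, 0.977, -0.001]
contact_force: [-5.0, 2.0, 12.5]
finger_gap: 0.288
grasp_force: 15.0
```

Run:
```python
from fit import *
g=cv2.imread('pics/w5.png').max(2);print(g[270,150:232:5],g[200,210])
s=env.observe();print(s['tcp_pos'],s['contact_force'])
for thr in(50,60):print(fit('w1.png' if 0 else 'w5.png',(175,275),.04,.02,np.radians(65.3),z0=.005,thr=thr))
```

```text
[193  43  34  31  26  30  30  32  30  10  82  90 104 101  83  81  80] 77
[ 0.45630077 -0.3228392   0.22114823] [-5.01757908  1.95385817 12.50937463]
(array([ 0.46168748, -0.4313425 ,  1.58474066]), np.float64(90.79895129750064), np.float64(0.9245580124507617), 73069)
(array([ 0.4618427 , -0.43113328,  1.5901553 ]), np.float64(91.10918750259648), np.float64(0.933097615828038), 82435)
```

play_rows([
  [[0,0,0,0,0,0],[0,0,0,0,0,0],[0,0,0,0,0,0],[0,0,0,0,0,0],[0,0,0,0,0,0],[0,0,0,0,0,0],[0,0,0,0,0,0],[0,0,0,0,0,0]],
], jaw=0.5)

```text
time: 21.15
tcp_pos: [0.4563, -0.3231, 0.2198]
eef_rot: [0.0, 0.214, 0.977, 0.0]
contact_force: [0.0, 0.3, -0.4]
finger_gap: 0.494
grasp_force: 0.0
```

play_rows([
  [[0,0,0.01,0,0,0],[0,0,0.025,0,0,0],[0,0,0.045,0,0,0],[0,0,0.075,0,0,0],[0,0,0.11,0,0,0],[0,0,0.14,0,0,0],[0,0,0.165,0,0,0],[0,0,0.175,0,0,0]],
])

```text
time: 21.95
tcp_pos: [0.457, -0.3227, 0.3987]
eef_rot: [0.003, 0.213, 0.977, -0.001]
contact_force: [-0.2, 0.4, 1.2]
finger_gap: 0.499
grasp_force: 0.0
```

play_rows([
  [[0.012,0.03,0,0,0,-4],[0.025,0.07,0,0,0,-10],[0.036,0.113,0,0,0,-16],[0.046,0.157,0,0,0,-23],[0.054,0.201,0,0,0,-30],[0.058,0.245,0,0,0,-37],[0.06,0.288,0,0,0,-43],[0.059,0.33,0,0,0,-48]],
], jaw=1)

```text
time: 22.75
tcp_pos: [0.515, 0.0089, 0.3948]
eef_rot: [-0.0, 0.594, 0.805, 0.0]
contact_force: [1.0, 0.1, 0.6]
finger_gap: 0.991
grasp_force: 0.0
```

play_rows([
  [[-0.008,0.035,0,0,0,-8],[-0.02,0.065,0,0,0,-16],[-0.036,0.092,0,0,0,-24],[-0.054,0.115,0,0,0,-32],[-0.072,0.135,0,0,0,-39],[-0.09,0.151,0,0,0,-44],[-0.105,0.16,0,0,0,-46],[-0.105,0.16,0,0,0,-46]],
])

```text
time: 23.55
tcp_pos: [0.4081, 0.1685, 0.3948]
eef_rot: [0.0, 0.859, 0.512, -0.0]
contact_force: [-0.4, -1.2, 0.0]
finger_gap: 1.003
grasp_force: 0.0
```

play_rows([
  [[0,0,0,0,0,0],[0,0,0,0,0,0],[0,0,0,0,0,0],[0,0,0,0,0,0],[0,0,0,0,0,0],[0,0,0,0,0,0],[0,0,0,0,0,0],[0,0,0,0,0,0]],
])

```text
time: 24.35
tcp_pos: [0.4103, 0.1669, 0.3948]
eef_rot: [0.0, 0.86, 0.51, 0.0]
contact_force: [0.1, 0.1, 0.6]
finger_gap: 0.999
grasp_force: 0.0
```

Run:
```python
from fit import *
s=snap('wrist','w6.png');print(s['time'],s['tcp_pos'],s['eef_rot'],s['joint_vel'].max())
a=2*np.degrees(np.arctan2(s['eef_rot'][2],s['eef_rot'][1]))-90;print('closing',a)
p=proj('w6.png',[(.44,.225,.06)]);print(p)
for thr in(60,70,80):
    print(thr,fit('w6.png',tuple(p[0].astype(int)),.08,.025,-.5,thr=thr))
```

```text
24.35 [0.4102724  0.16687036 0.39476282] [1.30272498e-05 8.60104772e-01 5.10117419e-01 1.71342952e-05] 0.0024584514810479657
closing -28.656697490384936
[[320.03254233 149.42675793]]
60 (array([ 0.43893577,  0.22486649, -0.54252987]), np.float64(-31.08467164126174), np.float64(0.09354761598293584), 3199)
70 (array([ 0.43876432,  0.22484411, -0.53636927]), np.float64(-30.73169559312589), np.float64(0.07605576055760559), 3252)
80 (array([ 0.43886795,  0.22489091, -0.54195776]), np.float64(-31.05189244068016), np.float64(0.05814743771904898), 3312)
```

View pics/w6.png

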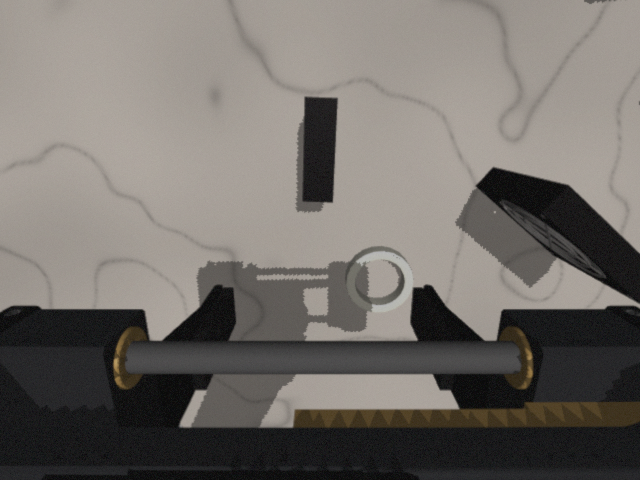

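fan_80 at (320,150) fits cleanly at (0.4389, 0.2249), yaw -31°.

play_rows([
  [[0.01,0.02,0,0,0,-1],[0.02,0.04,0,0,0,-2],[0.0286,0.058,0,0,0,-2.4],[0.0286,0.058,-0.015,0,0,-2.4],[0.0286,0.058,-0.04,0,0,-2.4],[0.0286,0.058,-0.065,0,0,-2.4],[0.0286,0.058,-0.09,0,0,-2.4],[0.0286,0.058,-0.115,0,0,-2.4]],
])

```text
time: 25.2
tcp_pos: [0.4389, 0.2249, 0.2788]
eef_rot: [0.0, 0.871, 0.492, 0.0]
contact_force: [0.9, -0.2, -0.2]
finger_gap: 0.999
grasp_force: 0.0
```

play_rows([
  [[0,0,-0.015,0,0,0],[0,0,-0.028,0,0,0],[0,0,-0.038,0,0,0],[0,0,-0.045,0,0,0],[0,0,-0.045,0,0,0],[0,0,-0.045,0,0,0],[0,0,-0.045,0,0,0],[0,0,-0.045,0,0,0]],
])

```text
time: 26.0
tcp_pos: [0.4391, 0.225, 0.2353]
eef_rot: [0.0, 0.871, 0.492, 0.001]
contact_force: [0.1, -0.9, -0.1]
finger_gap: 0.999
grasp_force: 0.0
```

play_rows([
  [[0,0,0,0,0,0],[0,0,0,0,0,0],[0,0,0,0,0,0],[0,0,0,0,0,0],[0,0,0,0,0,0],[0,0,0,0,0,0],[0,0,0,0,0,0],[0,0,0,0,0,0]],
], jaw=0, force=20)

```text
time: 26.8
tcp_pos: [0.4389, 0.2249, 0.2348]
eef_rot: [0.0, 0.871, 0.492, 0.0]
contact_force: [-0.1, 0.7, 0.1]
finger_gap: 0.355
grasp_force: 0.0
```

play_rows([
  [[0,0,0,0,0,0],[0,0,0,0,0,0],[0,0,0,0,0,0],[0,0,0,0,0,0],[0,0,0,0,0,0],[0,0,0.01,0,0,0],[0,0,0.02,0,0,0],[0,0,0.03,0,0,0]],
])

```text
time: 27.6
tcp_pos: [0.4389, 0.225, 0.2659]
eef_rot: [0.0, 0.871, 0.492, 0.0]
contact_force: [-0.1, 0.6, -0.6]
finger_gap: 0.287
grasp_force: 20.0
```

play_rows([
  [[0,0,0.03,0,0,0],[0,0,0.065,0,0,2],[0.004,-0.008,0.095,0,0,5],[0.01,-0.025,0.12,0,0,9],[0.018,-0.05,0.132,0,0,14],[0.027,-0.08,0.135,0,0,19],[0.036,-0.11,0.135,0,0,24],[0.045,-0.14,0.135,0,0,30]],
])

```text
time: 28.4
tcp_pos: [0.4838, 0.0839, 0.401]
eef_rot: [0.001, 0.712, 0.702, 0.0]
contact_force: [0.2, -0.0, -0.9]
finger_gap: 0.288
grasp_force: 20.0
```

play_rows([
  [[0.007,-0.032,0,0,0,6],[0.013,-0.065,0,0,0,13],[0.018,-0.098,0,0,0,20],[0.021,-0.131,0,0,0,27],[0.023,-0.164,0,0,0,34],[0.024,-0.197,0,0,0,40],[0.024,-0.23,0,0,0,46],[0.022,-0.26,0,0,0,50]],
])

```text
time: 29.2
tcp_pos: [0.5056, -0.1768, 0.4006]
eef_rot: [0.0, 0.349, 0.937, -0.0]
contact_force: [-0.0, -0.0, -1.2]
finger_gap: 0.292
grasp_force: 20.0
```

play_rows([
  [[-0.004,-0.025,0,0,0,5],[-0.009,-0.045,0,0,0,10],[-0.013,-0.062,0,0,0,14],[-0.0165,-0.074,0,0,0,16],[-0.0182,-0.08,0,0,0,16.3],[-0.0182,-0.08,-0.01,0,0,16.3],[-0.0182,-0.08,-0.03,0,0,16.3],[-0.0182,-0.08,-0.05,0,0,16.3]],
])

```text
time: 30.0
tcp_pos: [0.4878, -0.254, 0.3493]
eef_rot: [0.0, 0.214, 0.977, -0.0]
contact_force: [0.3, 0.5, -1.6]
finger_gap: 0.284
grasp_force: 20.0
```

play_rows([
  [[0,0,-0.025,0,0,0],[0,0,-0.05,0,0,0],[0,0,-0.07,0,0,0],[0,0,-0.085,0,0,0],[0,0,-0.095,0,0,0],[0,0,-0.1,0,0,0],[0,0,-0.1,0,0,0],[0,0,-0.1,0,0,0]],
])

```text
time: 30.8
tcp_pos: [0.4881, -0.2551, 0.2505]
eef_rot: [0.001, 0.214, 0.977, -0.0]
contact_force: [0.4, -0.7, -0.9]
finger_gap: 0.283
grasp_force: 20.0
```

Run:
```python
from h import *
s=snap('wrist','w7.png');print(s['time'],s['tcp_pos'],s['contact_force'])
a=2*np.degrees(np.arctan2(s['eef_rot'][2],s['eef_rot'][1]))-90;print('closing',a)
C=np.array([.472,-.289]);e=np.array([.4179,.9085]);u=np.array([.9085,-.4179])
for n,off,z in(('div0',0,.017),('div75',.075,.017),('padL',.0065,.005),('padR',.0685,.005)):
  print(n,proj('w7.png',[np.r_[C+e*off+u*b,z] for b in(-.083,-.075,0)]).round(1).tolist())
```

```text
30.8 [ 0.48806718 -0.25507684  0.250454  ] [ 0.3544961  -0.73279263 -0.89072556]
closing 65.24169107992444
div0 [[255.8, 126.2], [256.6, 141.0], [263.3, 264.5]]
div75 [[389.7, 126.0], [388.9, 140.8], [382.5, 264.4]]
padL [[270.3, 126.1], [270.9, 140.1], [275.9, 257.9]]
padR [[375.1, 126.0], [374.6, 140.0], [369.8, 257.8]]
```

View pics/w7.png

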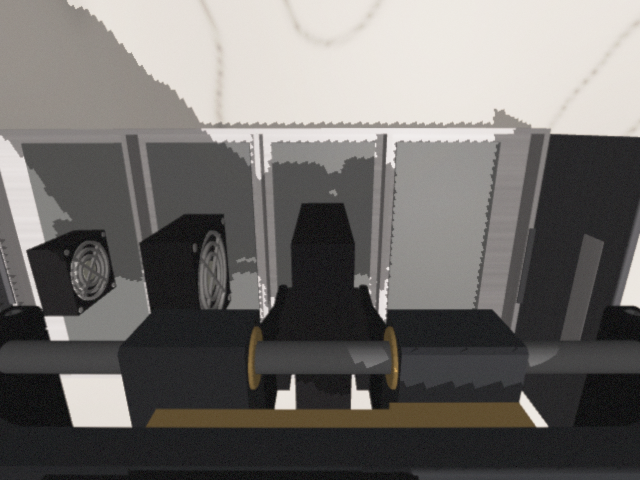

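fan_80 is over the middle of its bay, with pad edges at about (272,142) and (377,142). fan_40 and fan_60 stand upright at (70,272) and (185,262). Setting it down.

play_rows([
  [[0,0,-0.003,0,0,0],[0,0,-0.005,0,0,0],[0,0,-0.007,0,0,0],[0,0,-0.0085,0,0,0],[0,0,-0.0095,0,0,0],[0,0,-0.0105,0,0,0],[0,0,-0.0105,0,0,0],[0,0,-0.0105,0,0,0]],
])

```text
time: 31.65
tcp_pos: [0.4877, -0.255, 0.2397]
eef_rot: [-0.0, 0.214, 0.977, -0.0]
contact_force: [-3.4, -0.3, 5.4]
finger_gap: 0.285
grasp_force: 20.0
```

play_rows([
  [[0,0,0,0,0,0],[0,0,0,0,0,0],[0,0,0,0,0,0],[0,0,0,0,0,0],[0,0,0,0,0,0],[0,0,0,0,0,0],[0,0,0,0,0,0],[0,0,0,0,0,0]],
], jaw=0.5)

```text
time: 32.45
tcp_pos: [0.4877, -0.2552, 0.2393]
eef_rot: [0.0, 0.214, 0.977, 0.0]
contact_force: [-0.4, 0.1, 0.0]
finger_gap: 0.499
grasp_force: 0.0
```

play_rows([
  [[0,0,0.01,0,0,0],[0,0,0.025,0,0,0],[0,0,0.045,0,0,0],[0,0,0.07,0,0,0],[0,0,0.1,0,0,0],[0,0,0.13,0,0,0],[0,0,0.155,0,0,0],[0,0,0.17,0,0,0]],
])

```text
time: 33.25
tcp_pos: [0.4881, -0.2546, 0.4126]
eef_rot: [0.002, 0.214, 0.977, -0.001]
contact_force: [0.3, -0.6, -0.7]
finger_gap: 0.5
grasp_force: 0.0
```

play_rows([
  [[0.015,0.025,0,0,0,-4],[0.033,0.058,0,0,0,-9],[0.053,0.095,0,0,0,-15],[0.075,0.133,0,0,0,-21],[0.097,0.171,0,0,0,-28],[0.117,0.207,0,0,0,-35],[0.13,0.231,0,0,0,-40],[0.138,0.245,0,0,0,-42]],
], jaw=1)

```text
time: 34.05
tcp_pos: [0.626, -0.0066, 0.4098]
eef_rot: [-0.0, 0.549, 0.836, 0.001]
contact_force: [-0.2, -0.5, -0.5]
finger_gap: 0.989
grasp_force: 0.0
```

play_rows([
  [[0,0,0,0,0,0],[0,0,0,0,0,0],[0,0,0,0,0,0],[0,0,0,0,0,0],[0,0,0,0,0,0],[0,0,0,0,0,0],[0,0,0,0,0,0],[0,0,0,0,0,0]],
])

```text
time: 34.85
tcp_pos: [0.6256, -0.0102, 0.4093]
eef_rot: [-0.0, 0.55, 0.835, 0.0]
contact_force: [0.6, -0.2, 0.6]
finger_gap: 1.004
grasp_force: 0.0
```

Run:
```python
from fit import *
s=snap('wrist','w8.png');print(s['time'],s['tcp_pos'],s['eef_rot'],s['joint_vel'].max())
a=2*np.degrees(np.arctan2(s['eef_rot'][2],s['eef_rot'][1]))-90;print('closing',a)
p=proj('w8.png',[(.595,.0635,.11)]);print(p)
for thr in(60,70,80):
    print(thr,fit('w8.png',tuple(p[0].astype(int)),.12,.025,.4,thr=thr))
```

```text
34.85 [ 0.62562665 -0.0102114   0.4092818 ] [-9.54974187e-06  5.50202197e-01  8.35031461e-01  4.00903010e-05] 0.0003674974652620161
closing 23.23822869348666
[[323.74247041 131.61079722]]
60 (array([0.59471276, 0.06341504, 0.3992021 ]), np.float64(22.872595348162587), np.float64(0.08549810272811818), 6051)
70 (array([0.5948658 , 0.06359573, 0.39653854]), np.float64(22.719984846507096), np.float64(0.07419171757010246), 6115)
80 (array([0.59469944, 0.06358952, 0.39527786]), np.float64(22.64775284661986), np.float64(0.055037339277393675), 6228)
```

View pics/w8.png

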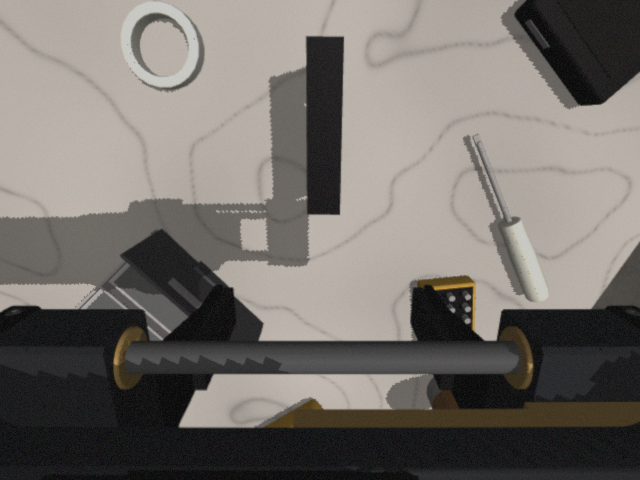

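fan_120 at (325,125) fits cleanly at (0.5947, 0.0636), yaw 22.7°.

play_rows([
  [[-0.008,0.02,0,0,0,-0.2],[-0.017,0.042,0,0,0,-0.4],[-0.026,0.062,0,0,0,-0.5],[-0.0309,0.0738,0,0,0,-0.5],[-0.0309,0.0738,-0.015,0,0,-0.5],[-0.0309,0.0738,-0.035,0,0,-0.5],[-0.0309,0.0738,-0.06,0,0,-0.5],[-0.0309,0.0738,-0.085,0,0,-0.5]],
])

```text
time: 35.7
tcp_pos: [0.5952, 0.0619, 0.3221]
eef_rot: [0.0, 0.555, 0.832, -0.001]
contact_force: [0.8, -1.4, 0.1]
finger_gap: 1.0
grasp_force: 0.0
```

play_rows([
  [[0,0,-0.015,0,0,0],[0,0,-0.03,0,0,0],[0,0,-0.042,0,0,0],[0,0,-0.05,0,0,0],[0,0,-0.05,0,0,0],[0,0,-0.05,0,0,0],[0,0,-0.05,0,0,0],[0,0,-0.05,0,0,0]],
])

```text
time: 36.5
tcp_pos: [0.595, 0.0638, 0.275]
eef_rot: [0.001, 0.554, 0.833, 0.0]
contact_force: [0.3, -1.0, 0.7]
finger_gap: 1.001
grasp_force: 0.0
```

play_rows([
  [[0,0,0,0,0,0],[0,0,0,0,0,0],[0,0,0,0,0,0],[0,0,0,0,0,0],[0,0,0,0,0,0],[0,0,0,0,0,0],[0,0,0,0,0,0],[0,0,0,0,0,0]],
], jaw=0, force=25)

```text
time: 37.3
tcp_pos: [0.5948, 0.0637, 0.2743]
eef_rot: [-0.0, 0.554, 0.833, 0.0]
contact_force: [0.4, -0.3, -0.0]
finger_gap: 0.352
grasp_force: 0.0
```

play_rows([
  [[0,0,0,0,0,0],[0,0,0,0,0,0],[0,0,0,0,0,0],[0,0,0,0,0,0],[0,0,0,0,0,0],[0,0,0.01,0,0,0],[0,0,0.02,0,0,0],[0,0,0.03,0,0,0]],
])

```text
time: 38.1
tcp_pos: [0.5948, 0.0638, 0.3054]
eef_rot: [0.0, 0.554, 0.833, 0.0]
contact_force: [0.2, 0.8, -1.6]
finger_gap: 0.287
grasp_force: 25.0
```

play_rows([
  [[0,0,0.025,0,0,0],[0,0,0.06,0,0,0],[0,0,0.09,0,0,2],[-0.005,-0.015,0.11,0,0,6],[-0.012,-0.037,0.12,0,0,11],[-0.02,-0.065,0.12,0,0,17],[-0.029,-0.095,0.12,0,0,23],[-0.038,-0.125,0.12,0,0,28]],
])

```text
time: 38.9
tcp_pos: [0.5562, -0.0621, 0.4254]
eef_rot: [0.001, 0.334, 0.943, -0.0]
contact_force: [-0.4, -0.1, -0.9]
finger_gap: 0.282
grasp_force: 25.0
```

play_rows([
  [[-0.009,-0.03,0,0,0,4],[-0.017,-0.057,0,0,0,8],[-0.024,-0.081,0,0,0,11],[-0.03,-0.102,0,0,0,13.5],[-0.035,-0.118,0,0,0,14.5],[-0.0378,-0.1255,0,0,0,14.5],[-0.0378,-0.1255,0,0,0,14.5],[-0.0378,-0.1255,-0.01,0,0,14.5]],
])

```text
time: 39.7
tcp_pos: [0.5196, -0.1856, 0.4155]
eef_rot: [0.002, 0.214, 0.977, 0.0]
contact_force: [-0.1, 0.5, -1.5]
finger_gap: 0.281
grasp_force: 25.0
```

play_rows([
  [[0,0,-0.025,0,0,0],[0,0,-0.05,0,0,0],[0,0,-0.075,0,0,0],[0,0,-0.095,0,0,0],[0,0,-0.11,0,0,0],[0,0,-0.12,0,0,0],[0,0,-0.124,0,0,0],[0,0,-0.124,0,0,0]],
])

```text
time: 40.5
tcp_pos: [0.5192, -0.1865, 0.2902]
eef_rot: [-0.0, 0.214, 0.977, 0.0]
contact_force: [-0.7, -0.3, -1.0]
finger_gap: 0.282
grasp_force: 25.0
```

Run:
```python
from h import *
s=snap('wrist','w9.png');print(s['time'],s['tcp_pos'],s['contact_force'])
a=2*np.degrees(np.arctan2(s['eef_rot'][2],s['eef_rot'][1]))-90;print('closing',a)
C=np.array([.472,-.289]);e=np.array([.4179,.9085]);u=np.array([.9085,-.4179])
for n,off,z in(('div75',.075,.017),('padL',.0815,.005),('padR',.1435,.005)):
  print(n,proj('w9.png',[np.r_[C+e*off+u*b,z] for b in(-.083,-.075,0)]).round(1).tolist())
```

```text
40.5 [ 0.51915718 -0.18650192  0.29021649] [-0.72924097 -0.29265701 -1.03237825]
closing 65.2717427726239
div75 [[265.9, 127.3], [266.4, 139.7], [271.3, 245.9]]
padL [[277.8, 127.2], [278.2, 139.1], [281.9, 240.9]]
padR [[366.8, 127.1], [366.4, 139.0], [363.0, 240.9]]
```

View pics/w9.png

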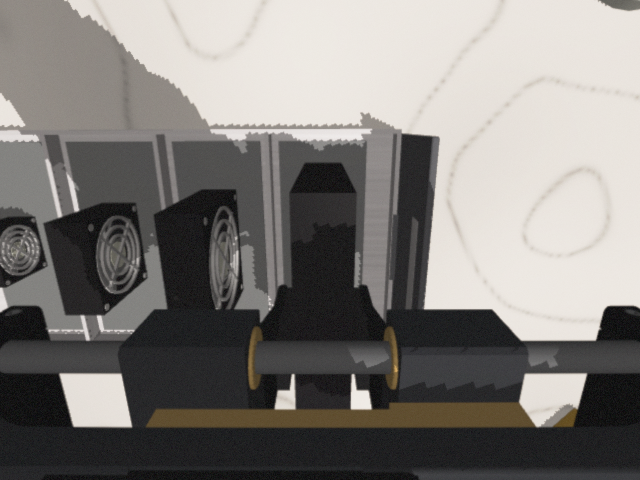

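The bay for fan_120 matches: pad edges at (279,140) and (367,140). The other three stand upright at about (18,248), (105,260) and (205,250). Setting it down.

play_rows([
  [[0,0,-0.003,0,0,0],[0,0,-0.006,0,0,0],[0,0,-0.008,0,0,0],[0,0,-0.0095,0,0,0],[0,0,-0.0105,0,0,0],[0,0,-0.0112,0,0,0],[0,0,-0.0112,0,0,0],[0,0,-0.0112,0,0,0]],
])

```text
time: 41.35
tcp_pos: [0.519, -0.1868, 0.2792]
eef_rot: [-0.0, 0.214, 0.977, -0.0]
contact_force: [-0.3, -0.1, 0.4]
finger_gap: 0.289
grasp_force: 25.0
```

play_rows([
  [[0,0,-0.0003,0,0,0],[0,0,-0.0006,0,0,0],[0,0,-0.0008,0,0,0],[0,0,-0.0008,0,0,0],[0,0,-0.0008,0,0,0],[0,0,-0.0008,0,0,0],[0,0,-0.0008,0,0,0],[0,0,-0.0008,0,0,0]],
])

```text
time: 42.15
tcp_pos: [0.519, -0.1866, 0.2792]
eef_rot: [-0.0, 0.214, 0.977, -0.0]
contact_force: [-3.5, 0.2, 8.6]
finger_gap: 0.282
grasp_force: 25.0
```

play_rows([
  [[0,0,0,0,0,0],[0,0,0,0,0,0],[0,0,0,0,0,0],[0,0,0,0,0,0],[0,0,0,0,0,0],[0,0,0,0,0,0],[0,0,0,0,0,0],[0,0,0,0,0,0]],
], jaw=0.5)

```text
time: 42.95
tcp_pos: [0.519, -0.1868, 0.2783]
eef_rot: [-0.0, 0.214, 0.977, 0.0]
contact_force: [0.5, -0.3, -0.2]
finger_gap: 0.498
grasp_force: 0.0
```

play_rows([
  [[0,0,0.01,0,0,0],[0,0,0.025,0,0,0],[0,0,0.05,0,0,0],[0,0.01,0.08,0,0,0],[0.01,0.045,0.1,0,0,0],[0.02,0.09,0.1,0,0,0],[0.03,0.135,0.1,0,0,0],[0.04,0.18,0.1,0,0,0]],
])

```text
time: 43.75
tcp_pos: [0.5592, -0.0052, 0.3802]
eef_rot: [0.001, 0.215, 0.977, 0.0]
contact_force: [0.0, 0.0, -0.5]
finger_gap: 0.498
grasp_force: 0.0
```

play_rows([
  [[0,0.045,0,0,0,0],[0,0.09,0,0,0,0],[0,0.13,0,0,0,0],[0,0.16,0,0,0,0],[0,0.18,0,0,0,0],[0,0.18,0,0,0,0],[0,0.18,0,0,0,0],[0,0.18,0,0,0,0]],
])

```text
time: 44.55
tcp_pos: [0.5594, 0.1717, 0.3786]
eef_rot: [0.0, 0.215, 0.977, -0.0]
contact_force: [-0.3, -0.9, -0.1]
finger_gap: 0.501
grasp_force: 0.0
```

Run:
```python
from fit import *
s=snap('top','top2.png');print(s['time'],s['tcp_pos'])
a=cv2.imread('pics/top2.png')
C=np.array([.472,-.289]);e=np.array([.4179,.9085])
for w,t,off in((.12,.025,.1125),(.08,.025,.0375),(.06,.025,-.0375),(.04,.02,-.1125)):
    c=C+e*off;p=proj('top2.png',[np.r_[c,.005+w]])[0]
    X=[[c[0]+e[0]*i*t/2+e[1]*j*w/2,c[1]+e[1]*i*t/2-e[0]*j*w/2,.005+w] for i,j in((-1,-1),(1,-1),(1,1),(-1,1))]
    cv2.polylines(a,[np.round(proj('top2.png',X)*16).astype(np.int32)],True,(0,255,255),1,cv2.LINE_AA,4)
cv2.imwrite('pics/c4.png',cv2.resize(a[185:350,340:545],None,fx=3.6,fy=3.6,interpolation=cv2.INTER_CUBIC))
```

```text
44.55 [0.55936434 0.17166024 0.37858416]
```

View pics/c4.png

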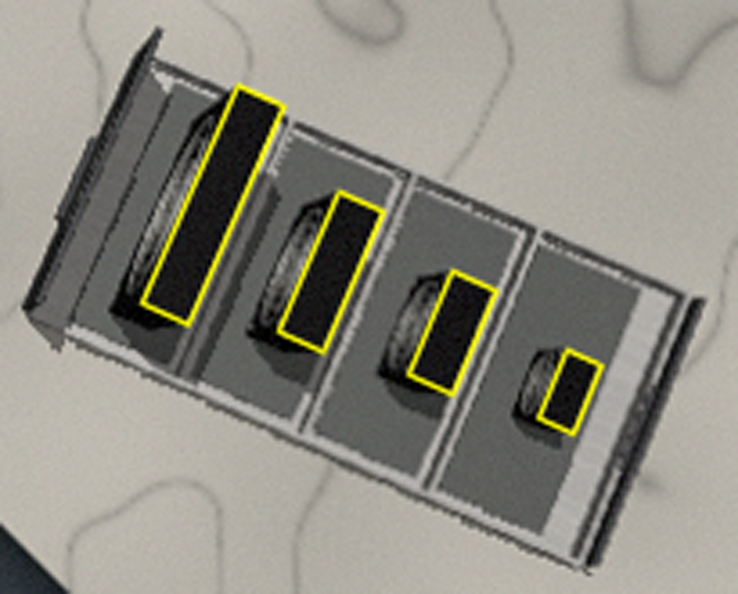

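All four fans match their expected outlines: upright, centred and parallel. Handing in.

```bash
python3 -c "
from station import env
print(env.hand_in())"
```

```text
the job is handed in; nothing more can be done
None
```

All four fans stand upright, one to a bay, centred and parallel to the dividers, running from the 120 mm fan beside the tall end plate down to the 40 mm fan at the low end; I handed the job in at about 45 s, and the hand-in call returned no verdict.

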